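# Flip open the tool chest and slide its till aside

## Task

Open the wider of the two wooden boxes: with your fingertips under the front lip raise its lid and tip it back past upright, so that it rests open by its own weight. Then reach in beside the till (the shallow tray inside) with your fingertips and push it all the way to the left end of the box, left as seen from the box's front, to uncover the tools lying at the right. Only push: do not fling the lid, do not lift or shove the box, leave the narrower box shut and everything else on the table where it is.

Things in the scene. Friction and masses are not known exactly. Their poses are not given: they have to be found in the camera images.
- tool_chest: the wider of the two birch boxes, 175 deep (x) x 318 wide (y) x 110 mm high without its lid, walls and floor 9 mm. Stands loose, about 2.8 kg in all. Origin: centre of its underside; x points from its front to its hinges (away from the robot), y to its left as seen from the front, z up
- chest_lid (a joint): angle of the wide box's lid (rad): 0 shut, nothing latches it; it balances at about 1.5; below that it falls shut, beyond it falls open and rests against the stop of its hinges at 1.9. Hinge almost free, lid about 0.3 kg
- chest_lid_hinge (a point): middle of the lid's hinge axis at the back rim: 90.5 mm in +x of the box's centre, 116 mm up, in the middle of the lid's thickness; the axis is the box's y. The lid is a panel 322 mm wide, 12 mm thick, reaching 202 mm forward of the axis
- chest_lid_lip (a point): middle of the lower front edge of that lid, which overhangs the front wall by 24 mm along its whole width as a lip to lift by; shut, its underside is 110 mm up. Moves with the lid: 202 mm along the lid from the hinge axis and 6 mm under its mid-plane
- till (a joint): position of the till (m), 0 at the right end of the wide box, 0.18 hard against the left end (box +y). The till is a shallow wooden tray 154 (x) x 118 (y) x 35 mm high, filled by a tool insert to 8 mm below its rim; it slides on runners inside the box with about 1.5 N of friction. It starts near the middle, with a gap 75 to 105 mm wide on either side
- till_side (a point): middle of the upper edge of the till's right outer side (facing the box's -y), 102 mm above the table, 8 mm below the box's rim; moves with the till. Beside it the gap is open down to the box floor 9 mm up, but for two runners, tops 66 mm up, that stand out 9 mm from the front and back walls
- tile_box: the narrower birch box of the same make, 150 deep x 200 wide x 85 mm high without its lid (12 mm, same overhang). Loose. Origin: centre of its underside. Stays shut
- tile_lid (a joint): angle of the narrow box's lid (rad), 0 shut
- bowl_small: loose stainless steel bowl, 140 mm across, 62 mm high, at the right; origin: centre of its underside
- brush_pot: loose black plastic pot, 104 mm across, 105 mm high, with brushes standing up to about 215 mm, at the left; origin: centre of its underside
- slip_pot: loose black plastic pot, 120 mm across, 110 mm high, with a wooden stick standing to about 180 mm, at the right; origin: centre of its underside
- rolling_pin: loose wooden rolling pin, barrel 52 mm across and 220 mm long, 356 mm with its handles, lying roughly along y on the near side, left; origin: its middle, 26 mm up
- guide_strip: loose flat wooden strip 30 x 300 x 8 mm lying roughly along y on the near side, right; origin: centre of its underside
- loop_tool: small loop tool with wooden handle, 135 mm long, 13 mm high, lying roughly along y on the near side between the two boxes; origin: under its middle
- phone: black phone 74 x 150 x 9 mm lying on the near side, right; origin: centre of its underside

How it is judged:
By the outcome, as a careful person would: the job done as asked, in the order asked, and still so for the second after the job is handed in, with the robot touching nothing.
It also fails if it takes over 54 s, if anything falls off the work surface, if the arm or the gripper's body presses on something with over 40 N, if the wrist force passes 120 N, or if a joint passes its speed limit or range.

## Robot

A 6-joint arm with a two-finger parallel gripper is mounted at the origin on the work surface. World frame = base frame: x ahead of the robot, y to its left, z up, the work surface at z = 0. Lengths are in mm, angles in rad, forces in N, time in s.
With the tool pointing down it reaches from about 350 to 775 mm from the base axis. Payload 7.3 kg.
Tool frame: the origin (TCP) lies on the centre line of the jaws, within the pads' length; the fingertips stand 17 mm ahead of it and the grasp point (between the pads) lies 2 mm behind it; z points along the fingers, y is the line along which they close (so a half turn about z gives the same grasp; the last joint's range is limited). The gripper opens to 92 mm and grips with 3 to 60 N. Pads are 19 mm wide; open, the fingers measure 130 mm over their backs; the gripper's body (75 mm by 190 mm) begins 47 mm behind the grasp point.
Start: joints at [-1.43, 0.342, 1.524, -0, 1.275, -0.146], TCP at [148.536, -503.568, 243.741] pointing down, gripper open.
Joint ranges: [-2.53, 2.53], [-0.77, 2.02], [0.04, 2.7], [-1, 4.14], [0.28, 2.66], [-3.11, 3.11]. Speed limits (rad/s): [2.57, 2.57, 3.14, 3.14, 3.14, 3.14].

## Interface

Orientations are given as [roll, pitch, yaw] about the fixed x, y, z axes, in that order (R = Rz(yaw) Ry(pitch) Rx(roll)).
In Python, from plant import bot gives the robot as it stands. The module is installed in compiled form; this text tells all that it offers.
- The arm moves only by the shell command python3 -m pendant 'ROWS'. ROWS is JSON, a list of rows, each a list of 3 entries, a list of its own where there are three numbers: the shift along the world's x, y, z as a fraction of full scale, then the turn, a rotation vector about the world's x, y, z as a fraction of full scale, then the opening, from -1 (shut) to 1 (fully open), so that 0 is half open. In form: [[[tx, ty, tz], [rx, ry, rz], claw], ...]. A call has exactly 10 rows; each row shifts and turns the commanded pose from where the row before left it; what a row does not reach is not made up. Full scale, the value 1, is 30 mm for a shift and 0.12 rad for a turn. A row lasts 1/12 s, in which the tool goes at most 41.7 mm and 7.16 degrees, less where a joint would pass 70% of its speed; a pose out of reach is approached as far as the arm can. A call with a number of a shift or a turn outside -1 to 1 is refused whole. A call with a gripper value outside its range is refused whole. The fingers move at their own pace and stop on an object; the grip force is fixed at half the most. Time passes only in rows, so rows that do not move let the fingers close, or fill a call up. It gives the time, the measured TCP pose, the force, the opening and the grip force at its end, in the units of the state.
- bot.get_obs(): the state, without advancing time (a new reading comes with each control period).
- bot.capture(name): name is "side" or "top"; returns the picture (400x640x3 uint8, blue, green, red); there is no depth.
- bot.camera_params(name): a dict with "fovy" (degrees; the focal length in pixels is half the picture's height over the tangent of half this angle, whatever the lens; pixels are square), "cx", "cy" (the principal point, pixels), "camera_from_world" (4x4, takes a point from world to camera coordinates). Camera axes: x right, y down, z forward; pixel columns grow to the right and rows downward; lengths in mm; the calibration is good to about 2 mm. A picture is of the moment at which its call begins. camera_params takes no time and is no camera call.
- bot.close_job(): hands the job in; it is judged then, once.
The state is a dict: "time": time; "joint_positions": joint angles; "dq": joint speeds; "tau": joint torques, N m; "tool_pos": TCP position; "tcp_rot": TCP orientation; "contact_force": force on the tool from outside, world axes, zero at the start; "moment": the same for the moment, N m; "grip_width": finger opening in mm; "finger_force": force on a finger pad.
Only numpy, scipy, OpenCV 4.12 (cv2) and the standard library are available. Lean on these libraries where they do the work, as an engineer would, in place of code of your own. Each camera call takes 0.05 s, during which the arm holds its last target. There are 200 camera calls.

## Working session

There is one attempt and no reset: what is moved stays moved. The work goes in short steps, Python scripts to look and compute and a shell command to move; the robot and the scene stay as the last step left them, time stands still between calls to the robot, and variables do not carry over. Pictures are saved under pics/ and viewed, at most 11 in all, crops included, and the job is handed in when it is done.

```bash
mkdir -p pics; python3 - <<'E'
from plant import bot
import cv2
for n in("side","top"):
    cv2.imwrite(f"pics/{n}0.png",bot.capture(n)); p=bot.camera_params(n); print(n,p)
o=bot.get_obs(); print(o)
E
```

```text
side {'fovy': 44.352839910217625, 'cx': 321.77260000817773, 'cy': 202.89259899177412, 'camera_from_world': array([[ 9.25706373e-01, -3.78230031e-01, -3.12339821e-03,
        -4.47986579e+02],
       [-2.75766511e-01, -6.69232197e-01, -6.89986303e-01,
         1.86275858e+02],
       [ 2.58883262e-01,  6.39586046e-01, -7.23815685e-01,
         1.51129875e+03],
       [ 0.00000000e+00,  0.00000000e+00,  0.00000000e+00,
         1.00000000e+00]])}
top {'fovy': 44.04112235919489, 'cx': 325.1713675193713, 'cy': 190.18780899228014, 'camera_from_world': array([[-1.54131779e-02, -9.99880905e-01,  7.81496088e-04,
        -2.51141021e+01],
       [-9.91852072e-01,  1.51905533e-02, -1.26486021e-01,
         4.77291590e+02],
       [ 1.26459086e-01, -2.72468007e-03, -9.91968082e-01,
         1.77026459e+03],
       [ 0.00000000e+00,  0.00000000e+00,  0.00000000e+00,
         1.00000000e+00]])}
{'time': 0.1, 'joint_positions': array([-1.42996922e+00,  3.42647923e-01,  1.52492218e+00, -4.84172773e-06,
        1.27539894e+00, -1.46019792e-01]), 'dq': array([ 0.00150745, -0.00337867, -0.00084036, -0.00119041,  0.00047532,
        0.00081206]), 'tau': array([ 1.50513693e-03, -4.32006776e+01, -2.44692189e+01,  7.19453604e-02,
        5.25599916e-02, -4.16430453e-05]), 'tool_pos': array([ 148.49964162, -503.20516652,  243.11686312]), 'tcp_rot': array([-3.14023024e+00, -1.95686191e-04,  2.86848180e-01]), 'contact_force': array([ 0.36382081, -1.02238868, -0.02567793]), 'moment': array([ 0.02475947, -0.01792819, -0.04230509]), 'finger_force': 0.0, 'grip_width': 91.9571559742969}
```

View pics/side0.png

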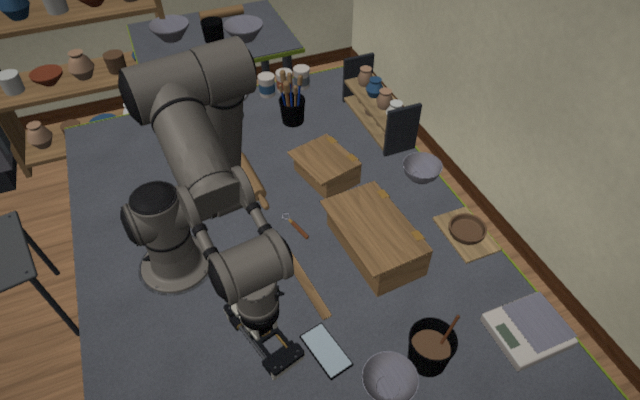

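View pics/top0.png

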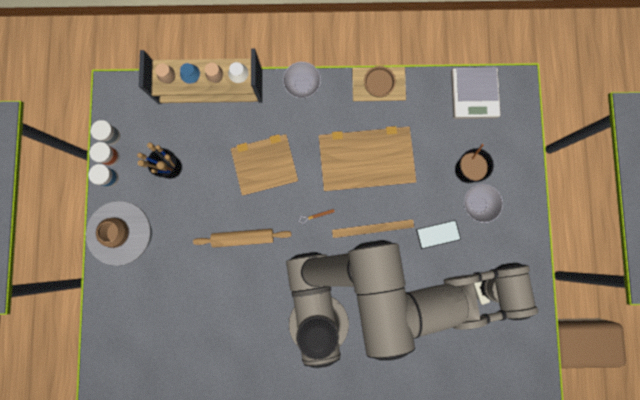

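The side view shows the wide chest around (378,235) and the narrow box around (325,165). In the top view the wide lid spans roughly (319,135)–(415,187). I'll enlarge it.

```bash
python3 - <<'E'
import cv2,numpy as np
a=cv2.imread("pics/top0.png")[115:205,305:430]; b=cv2.imread("pics/side0.png")[175:295,310:440]
a=cv2.resize(a,None,fx=6,fy=6,interpolation=cv2.INTER_CUBIC)
cv2.imwrite("pics/topc.png",a)
cv2.imwrite("pics/sidec.png",cv2.resize(b,None,fx=5,fy=5,interpolation=cv2.INTER_CUBIC))
E
```

```text
(no output)
```

View pics/topc.png

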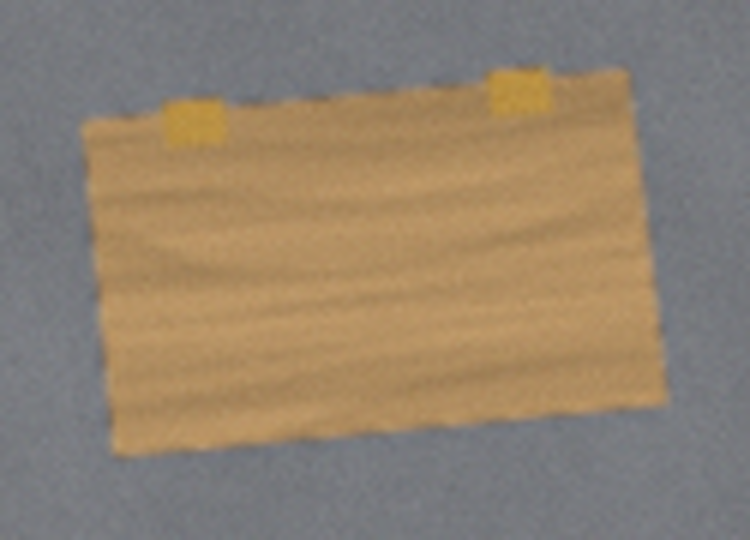

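View pics/sidec.png

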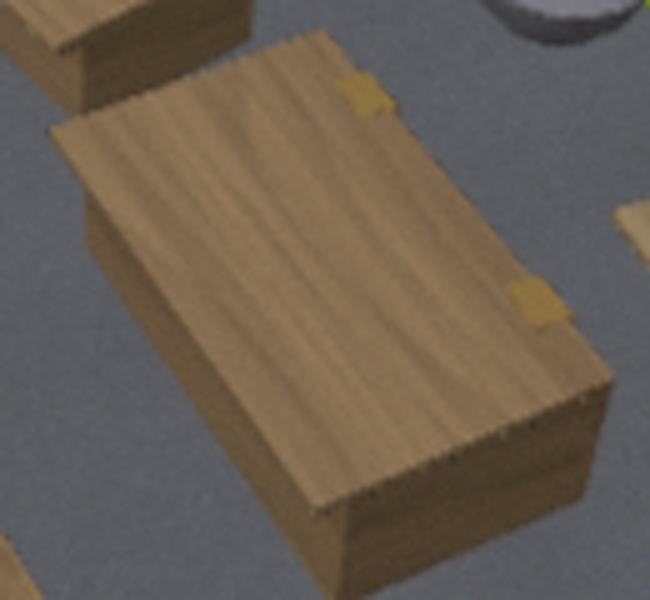

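Lid-top corners, top crop: BL(83,122), BR(629,71), FR(667,402), FL(115,456). Side crop: FL(50,130), BL(325,30), BR(612,380), FR(318,510).

```bash
cat > h.py <<'E'
import numpy as np
from plant import bot
def cam(n):
    p=bot.camera_params(n); return p, 200/np.tan(np.radians(p["fovy"]/2))
def ray(n,px,z):
    p,f=cam(n); M=p["camera_from_world"]; d=M[:3,:3].T@[(px[0]-p["cx"])/f,(px[1]-p["cy"])/f,1]; o=-M[:3,:3].T@M[:3,3]
    return (o+d*(z-o[2])/d[2])
def proj(n,w):
    p,f=cam(n); M=p["camera_from_world"]; c=M[:3,:3]@w+M[:3,3]; return np.array([p["cx"]+f*c[0]/c[2],p["cy"]+f*c[1]/c[2]])
E
python3 - <<'E'
from h import *
T=dict(BL=(83,122),BR=(629,71),FR=(667,402),FL=(115,456)); S=dict(FL=(50,130),BL=(325,30),BR=(612,380),FR=(318,510))
P={}
for k in T:
    a=ray("top",(305+T[k][0]/6-.4,115+T[k][1]/6-.4),122)[:2]; b=ray("side",(310+S[k][0]/5-.4,175+S[k][1]/5-.4),122)[:2]
    print(k,a.round(1),b.round(1)); P[k]=(a+b)/2
y=P["FL"]-P["FR"]+P["BL"]-P["BR"]; print("yaw",np.arctan2(-y[0],y[1]), np.linalg.norm(P["FL"]-P["FR"]),np.linalg.norm(P["FL"]-P["BL"]))
print("frontmid",(P["FL"]+P["FR"])/2,"backmid",(P["BL"]+P["BR"])/2)
for n,px,z in [("phone",(438,234),9),("stripL",(333,233),8),("stripR",(413,225),8),("loopR",(333,211),8),("narrowFR",(297,183),97),("narrowBR",(286,136),97),("slip",(474,167),110),("bowl",(483,203),60)]: print(n,ray("top",px,z)[:2].round(0))
E
```

```text
BL [660.7 -11.6] [663.5 -13.1]
BR [ 686.4 -331.6] [ 685.7 -331.7]
FR [ 490.3 -346.3] [ 492.4 -348.3]
FL [463.8 -27.3] [465.4 -28.6]
yaw 0.07922791072252912 320.4949775791249 198.10552163805494
frontmid [ 477.96680496 -187.62859389] backmid [ 674.06651783 -172.01523201]
phone [ 312. -441.]
stripL [322. -59.]
stripR [ 347. -351.]
loopR [402. -60.]
narrowFR [495.  66.]
narrowBR [665. 104.]
slip [ 541. -554.]
bowl [ 418. -595.]
```

Sizes check out (320×198 versus 322×202). The box yaw is about 0.079, the centre about (586,-179), the hinge (677,-172) and the lip (475,-188). I'll move to a free staging pose, with a small test turn to learn the wrist kinematics.

```bash
cat > st.py <<'E'
from plant import bot
import numpy as np
np.set_printoptions(suppress=True,precision=3)
o=bot.get_obs(); print("J",o["joint_positions"],"P",o["tool_pos"].round(1),"R",o["tcp_rot"],"F",o["contact_force"].round(1),"t",round(o["time"],2))
E
python3 -m pendant '[[[0.7,0.5,0.4],[0,0,0],-1],[[0.7,0.5,0.4],[0,0,0],-1],[[0.7,0.5,0.4],[0,0,0],-1],[[0.7,0.5,0.4],[0,0,0],-1],[[0.7,0.5,0.4],[0,0,0],-1],[[0.7,0.5,0.4],[0,0,0],-1],[[0.7,0.5,0.4],[0,0,0],-1],[[0.7,0.5,0.4],[0,0,0],-1],[[0.7,0.5,0.4],[0,0,0],-1],[[0,0,0],[0,0,0],-1]]'; python3 st.py
python3 -m pendant '[[[0,0,0],[0.5,0,0],-1],[[0,0,0],[0.5,0,0],-1],[[0,0,0],[0.5,0,0],-1],[[0,0,0],[0.5,0,0],-1],[[0,0,0],[0,0,0],-1],[[0,0,0],[0,0,0],-1],[[0,0,0],[0,0,0],-1],[[0,0,0],[0,0,0],-1],[[0,0,0],[0,0,0],-1],[[0,0,0],[0,0,0],-1]]'; python3 st.py
```

```text
time: 0.93
tool_pos: [340.7, -366.6, 353.9]
tcp_rot: [3.139, -0.003, 0.291]
contact_force: [0.0, 0.0, -0.3]
grip_width: 29.6
finger_force: 0.0
J [-0.976  0.231  1.377  0.002  1.53   0.304] P [ 340.7 -366.6  353.9] R [ 3.139 -0.003  0.291] F [ 0.   0.  -0.3] t 0.93
time: 1.77
tool_pos: [337.6, -368.2, 352.1]
tcp_rot: [-2.912, -0.067, 0.28]
contact_force: [0.4, 0.1, -0.8]
grip_width: 0.3
finger_force: 0.0
J [-1.054  0.343  1.25   0.119  1.756  0.239] P [ 337.6 -368.2  352.1] R [-2.912 -0.067  0.28 ] F [ 0.4  0.1 -0.8] t 1.77
```

```bash
cat > kin.py <<'E'
import numpy as np
from scipy.optimize import least_squares
from scipy.spatial.transform import Rotation as R
LO=np.array([-2.53,-.77,.04,-1,.28,-3.11]);HI=np.array([2.53,2.02,2.7,4.14,2.66,3.11])
def fk(q,k):
    h,a,b,c,e=k
    B=R.from_euler('z',q[0]); u=lambda t:np.array([np.sin(t),0,np.cos(t)])
    Rt=B*R.from_euler('y',q[1]+q[2])*R.from_euler('z',q[3])*R.from_euler('y',q[4])*R.from_euler('z',q[5]+np.pi/2)
    return B.apply([0,e,h]+a*u(q[1])+b*u(q[1]+q[2]))+c*Rt.apply([0,0,1]),Rt
D=[([-1.42997,.34265,1.52492,0,1.2754,-.14602],[148.5,-503.2,243.1],[-3.1402,-.0002,.2868]),
([-.976,.231,1.377,.002,1.53,.304],[340.7,-366.6,353.9],[3.139,-.003,.291]),
([-1.054,.343,1.25,.119,1.756,.239],[337.6,-368.2,352.1],[-2.912,-.067,.28])]
def res(k): return np.concatenate([fk(q,k)[0]-p for q,p,r in D])
S=least_squares(res,[180,390,405,190,76]); K=S.x
def ik(p,Rt,q0):
    f=lambda q:np.concatenate([(fk(q,K)[0]-p)/300,(fk(q,K)[1]*Rt.inv()).as_rotvec(),1e-3*(q-q0)])
    s=least_squares(f,np.clip(q0,LO+.001,HI-.001),bounds=(LO,HI)); d=fk(s.x,K)
    return s.x,np.linalg.norm(d[0]-p),np.linalg.norm((d[1]*Rt.inv()).as_rotvec())
YAW=.079; EX=np.array([np.cos(YAW),np.sin(YAW),0]);EY=np.array([-EX[1],EX[0],0]);HINGE=np.array([676.7,-171.8,116])
def tool(pitch,sgn=1): # pitch up positive; tool x up if sgn=1
    z=EX*np.cos(pitch)+np.array([0,0,np.sin(pitch)]); y=sgn*EY; x=np.cross(y,z)
    return R.from_matrix(np.column_stack([x,y,z]))
E
python3 - <<'E'
from kin import *
np.set_printoptions(suppress=True,precision=3)
print(K,S.fun.round(1)); 
for q,p,r in D: print((fk(q,K)[1]*R.from_euler('xyz',r).inv()).as_rotvec())
for s in(1,-1):
  for tip,pi in [((-230,0,140),-.2),((-203,0,-18),-.35),((-190,0,70),-.2),((-145,0,140),0),((-60,0,190),.1),((0,0,190),.1),((20,0,190),.1),((0,0,150),.0)]:
    p=HINGE+EX*tip[0]+[0,0,tip[2]]-tool(pi,s).apply([0,0,17])
    for q6 in(-1.5,1.5):
      q,a,b=ik(p,tool(pi,s),np.array([-.4,.2,2,3.1,.8,q6]))
      if a<1 and b<.01: print(s,tip,pi,q,round(a,1),round(b,3)); break
    else: print(s,tip,pi,"fail",q,a,b)
E
```

```text
[204.936 437.357 392.19  261.567  77.903] [ 1.8 -2.3 -2.5  0.5  2.2  0.6 -3.5 -0.2  1.9]
[-0. -0.  0.]
[-0. -0. -0.]
[-0.  0. -0.]
1 (-230, 0, 140) -0.2 [-1.166  0.112  2.451  1.735  1.226  2.154] 0.0 0.0
1 (-203, 0, -18) -0.35 [-1.038  0.538  2.44   1.965  1.153  1.732] 0.0 0.0
1 (-190, 0, 70) -0.2 [-1.033  0.376  2.432  1.945  1.234  1.888] 0.0 0.0
1 (-145, 0, 140) 0 [-0.919  0.365  2.353  2.102  1.346  1.933] 0.0 0.0
1 (-60, 0, 190) 0.1 [-0.726  0.405  2.159  2.293  1.274  1.995] 0.0 0.0
1 (0, 0, 190) 0.1 [-0.627  0.483  2.017  2.372  1.188  2.003] 0.0 0.0
1 (20, 0, 190) 0.1 [-0.598  0.51   1.966  2.394  1.159  2.007] 0.0 0.0
1 (0, 0, 150) 0.0 [-0.629  0.506  2.026  2.335  1.12   1.997] 0.0 0.0
-1 (-230, 0, 140) -0.2 [-1.166  0.112  2.451  1.735  1.226 -0.987] 0.0 0.0
-1 (-203, 0, -18) -0.35 [-1.038  0.538  2.44   1.965  1.153 -1.41 ] 0.0 0.0
-1 (-190, 0, 70) -0.2 [-1.033  0.376  2.432  1.945  1.234 -1.254] 0.0 0.0
-1 (-145, 0, 140) 0 [-0.919  0.365  2.353  2.102  1.346 -1.208] 0.0 0.0
-1 (-60, 0, 190) 0.1 [-0.726  0.405  2.159  2.293  1.274 -1.147] 0.0 0.0
-1 (0, 0, 190) 0.1 [-0.627  0.483  2.017  2.372  1.188 -1.139] 0.0 0.0
-1 (20, 0, 190) 0.1 [-0.598  0.51   1.966  2.394  1.159 -1.135] 0.0 0.0
-1 (0, 0, 150) 0.0 [-0.629  0.506  2.026  2.335  1.12  -1.144] 0.0 0.0
```

```bash
cat >> kin.py <<'E'
def tool2(pitch,yaw,sgn=-1):
    e=np.array([np.cos(yaw),np.sin(yaw),0]); z=e*np.cos(pitch)+np.array([0,0,np.sin(pitch)]); y=sgn*np.array([-e[1],e[0],0])
    return R.from_matrix(np.column_stack([np.cross(y,z),y,z]))
def tcp(tip,T): return HINGE+EX*tip[0]+EY*tip[1]+[0,0,tip[2]]-T.apply([0,0,17])
E
python3 - <<'E'
from kin import *
np.set_printoptions(suppress=True,precision=3)
q0=np.array(D[2][0]);p0=np.array(D[2][1]);R0=R.from_euler('xyz',D[2][2])
for yaw in(.4,.6):
  for s in(-1,1):
    print("yaw",yaw,s); T=tool2(-.25,yaw,s); rv=(T*R0.inv()).as_rotvec(); pg=tcp((-270,-50,130),T)
    print("rotvec",rv,np.linalg.norm(rv),"shift",pg-p0,"goal",pg)
    q=q0
    for f in np.linspace(0,1,9):
        q,a,b=ik(p0+f*(pg-p0),R.from_rotvec(rv*f)*R0,q); print(round(f,2),q,round(a,1),round(b,3))
    for tip,pi in [((-235,-50,-22),-.25),((-185,-50,-22),-.25),((-190,-50,70),-.2),((-145,-50,140),0),((-60,-50,190),.1),((20,-50,190),.1)]:
        t=tool2(pi,yaw,s); q,a,b=ik(tcp(tip,t),t,q); print(tip,pi,q,round(a,1),round(b,3))
E
```

```text
yaw 0.4 -1
rotvec [ 0.238 -1.238 -0.053] 1.2619059127237913 shift [  58.717  118.834 -101.894] goal [ 396.317 -249.366  250.206]
0.0 [-1.048  0.348  1.248  0.12   1.753  0.244] 0.0 0.0
0.12 [-1.095  0.29   1.371  0.259  1.65   0.175] 0.0 0.0
0.25 [-1.143  0.241  1.496  0.402  1.56   0.08 ] 0.0 0.0
0.38 [-1.191  0.204  1.621  0.55   1.486 -0.04 ] 0.0 0.0
0.5 [-1.236  0.182  1.743  0.703  1.432 -0.182] 0.0 0.0
0.62 [-1.277  0.177  1.862  0.858  1.404 -0.344] 0.0 0.0
0.75 [-1.309  0.194  1.973  1.01   1.401 -0.521] 0.0 0.0
0.88 [-1.33   0.236  2.075  1.155  1.425 -0.709] 0.0 0.0
1.0 [-1.337  0.307  2.163  1.286  1.477 -0.906] 0.0 0.0
(-235, -50, -22) -0.25 [-1.248  0.699  2.161  1.427  1.352 -1.284] 0.0 0.0
(-185, -50, -22) -0.25 [-1.129  0.719  2.095  1.528  1.321 -1.232] 0.0 0.0
(-190, -50, 70) -0.2 [-1.148  0.525  2.105  1.492  1.385 -1.05 ] 0.0 0.0
(-145, -50, 140) 0 [-1.062  0.524  2.036  1.661  1.511 -0.991] 0.0 0.0
(-60, -50, 190) 0.1 [-0.899  0.562  1.868  1.843  1.472 -0.886] 0.0 0.0
(20, -50, 190) 0.1 [-0.776  0.655  1.687  1.924  1.365 -0.829] 0.0 0.0
yaw 0.4 1
rotvec [ 1.667
[... 2499 characters left out ...]
 1.337  0.597  2.026  1.393] 0.0 0.0
0.62 [-1.197  0.552  1.478  0.744  1.964  1.641] 0.0 0.0
0.75 [-1.242  0.52   1.647  0.884  1.866  1.862] 0.0 0.0
0.88 [-1.28   0.469  1.829  1.019  1.742  2.061] 0.0 0.0
1.0 [-1.304  0.4    2.014  1.158  1.597  2.251] 0.0 0.0
(-235, -50, -22) -0.25 [-1.226  0.746  2.008  1.242  1.434  1.949] 0.0 0.0
(-185, -50, -22) -0.25 [-1.122  0.77   1.939  1.329  1.407  2.004] 0.0 0.0
(-190, -50, 70) -0.2 [-1.139  0.599  1.948  1.32   1.498  2.158] 0.0 0.0
(-145, -50, 140) 0 [-1.063  0.604  1.874  1.498  1.628  2.232] 0.0 0.0
(-60, -50, 190) 0.1 [-0.916  0.647  1.704  1.68   1.602  2.361] 0.0 0.0
(20, -50, 190) 0.1 [-0.803  0.742  1.516  1.755  1.506  2.439] 0.0 0.0
```

```bash

python3 -m pendant '[[[0.14,0.28,-0.24],[0.14,-0.74,-0.03],-1],[[0.14,0.28,-0.24],[0.14,-0.74,-0.03],-1],[[0.14,0.28,-0.24],[0.14,-0.74,-0.03],-1],[[0.14,0.28,-0.24],[0.14,-0.74,-0.03],-1],[[0.14,0.28,-0.24],[0.14,-0.74,-0.03],-1],[[0.14,0.28,-0.24],[0.14,-0.74,-0.03],-1],[[0.14,0.28,-0.24],[0.14,-0.74,-0.03],-1],[[0.14,0.28,-0.24],[0.14,-0.74,-0.03],-1],[[0.14,0.28,-0.24],[0.14,-0.74,-0.03],-1],[[0.14,0.28,-0.24],[0.14,-0.74,-0.03],-1]]'; python3 st.py
python3 -m pendant '[[[0.14,0.28,-0.24],[0.14,-0.74,-0.03],-1],[[0.14,0.28,-0.24],[0.14,-0.74,-0.03],-1],[[0.14,0.28,-0.24],[0.14,-0.74,-0.03],-1],[[0.14,0.28,-0.24],[0.14,-0.74,-0.03],-1],[[0,0,0],[0,0,0],-1],[[0,0,0],[0,0,0],-1],[[0,0,0],[0,0,0],-1],[[0,0,0],[0,0,0],-1],[[0,0,0],[0,0,0],-1],[[0,0,0],[0,0,0],-1]]'; python3 st.py
python3 - <<'E'
from kin import *
from plant import bot
import cv2
o=bot.get_obs(); Rt=R.from_euler('xyz',o["tcp_rot"]); print("tool z",Rt.apply([0,0,1]),"tool y",Rt.apply([0,1,0]),"fk",fk(o["joint_positions"],K)[0])
T=tool2(-.25,.4); print("rot err",(T*Rt.inv()).as_rotvec()/.12)
for tip in [(-270,-50,-22),(-190,-50,-22)]: print((tcp(tip,T)-o["tool_pos"])/30)
cv2.imwrite("pics/side1.png",bot.capture("side"))
E
```

```text
time: 2.6
tool_pos: [379.6, -284.3, 280.1]
tcp_rot: [-3.018, -0.971, 0.299]
contact_force: [-0.5, 0.3, -0.5]
grip_width: 0.2
finger_force: 0.0
J [-1.377  0.272  1.93   0.948  1.408 -0.573] P [ 379.6 -284.3  280.1] R [-3.018 -0.971  0.299] F [-0.5  0.3 -0.5] t 2.6
time: 3.43
tool_pos: [396.4, -251.2, 251.7]
tcp_rot: [3.113, -1.323, 0.429]
contact_force: [0.8, -0.6, -0.3]
grip_width: 0.6
finger_force: 0.0
J [-1.434  0.462  2.146  1.222  1.487 -1.063] P [ 396.4 -251.2  251.7] R [ 3.113 -1.323  0.429] F [ 0.8 -0.6 -0.3] t 3.43
tool z [ 0.89324092  0.37686298 -0.24514272] tool y [ 0.39033954 -0.92064454  0.00697721] fk [ 364.79268177 -281.49842666  194.59131972]
rot err [ 0.04598232  0.04052591 -0.00848996]
[-4.25574141e-03  6.16611509e-02 -5.11593711e+00]
[ 2.65409392  0.27210876 -5.11593711]
```

View pics/side1.png

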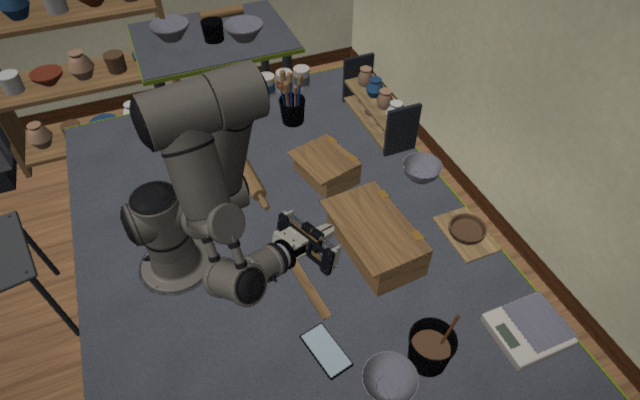

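Closed fingers are at about (335,232), pointing forward at the chest's front edge, clear of the lid. Next I'll refit the model and compute the lift arc.

```bash
python3 - <<'E'
s=open('kin.py').read()
s=s.replace("h,a,b,c,e=k","h,a,b,c,e,g,w=k").replace("b*u(q[1]+q[2]))+","b*u(q[1]+q[2])+g*u(q[1]+q[2]+np.pi/2))+w*(B*R.from_euler('y',q[1]+q[2])*R.from_euler('z',q[3])).apply([1,0,0])+")
s=s.replace("[-2.912,-.067,.28])]","[-2.912,-.067,.28]),\n([-1.377,.272,1.93,.948,1.408,-.573],[379.6,-284.3,280.1],[-3.018,-.971,.299]),\n([-1.434,.462,2.146,1.222,1.487,-1.063],[396.4,-251.2,251.7],[3.113,-1.323,.429])]").replace("190,76]","190,76,0,0]")
open('kin.py','w').write(s)
E
python3 - <<'E'
from kin import *
np.set_printoptions(suppress=True,precision=3)
print(K,S.fun.round(1)); T=tool2(-.25,.4); q=np.array(D[4][0])
p0=np.array([396.4,-251.2,251.7])
def go(n,p):
    global q,p0
    q,a,b=ik(p,T,q); print(n,p.round(1),"rows/30:",((p-p0)/30).round(2),q,round(a,1)); p0=p
go("down",tcp((-265,-50,-28),T)); go("in",tcp((-187,-50,-28),T))
for th in (0,.3,.6,.9,1.2,1.5,1.7,1.8):
    r=187;d=20 if th==0 else 16-3*th
    go(th,tcp((-r*np.cos(th)-d*np.sin(th),-50,r*np.sin(th)-d*np.cos(th)),T))
E
```

```text
[223.501 505.815 379.802 300.964  76.341  46.67    0.233] [-0.1  0.  -0.1  0.2 -0.   0.  -0.1  0.   0.   0.   0.   0.1 -0.  -0.
 -0. ]
down [ 401.3 -249.    92.2] rows/30: [ 0.16  0.07 -5.32] [-1.42   0.871  2.17   1.299  1.347 -1.471] 0.0
in [ 479.1 -242.8   92.2] rows/30: [2.59 0.21 0.  ] [-1.223  0.872  2.096  1.475  1.334 -1.393] 0.0
0 [ 479.1 -242.8  100.2] rows/30: [0.   0.   0.27] [-1.223  0.852  2.099  1.471  1.335 -1.375] 0.0
0.3 [ 482.9 -242.5  161. ] rows/30: [0.13 0.01 2.03] [-1.214  0.703  2.102  1.446  1.349 -1.225] 0.0
0.6 [ 503.6 -240.9  214.1] rows/30: [0.69 0.05 1.77] [-1.166  0.585  2.063  1.454  1.349 -1.064] 0.0
0.9 [ 539.2 -238.1  258.4] rows/30: [1.19 0.09 1.48] [-1.088  0.51   1.989  1.484  1.322 -0.907] 0.0
1.2 [ 586.4 -234.3  290. ] rows/30: [1.57 0.12 1.05] [-0.994  0.485  1.892  1.521  1.27  -0.777] 0.0
1.5 [ 640.9 -230.   305.9] rows/30: [1.81 0.14 0.53] [-0.897  0.507  1.783  1.556  1.202 -0.682] 0.0
1.7 [ 678.7 -227.   307.1] rows/30: [1.26 0.1  0.04] [-0.837  0.543  1.707  1.578  1.157 -0.639] 0.0
1.8 [ 697.5 -225.5  304.7] rows/30: [ 0.63  0.05 -0.08] [-0.809  0.566  1.67   1.589  1.135 -0.623] 0.0
```

```bash

python3 -m pendant '[[[0.02,0.01,-0.59],[0,0,0],-1],[[0.02,0.01,-0.59],[0,0,0],-1],[[0.02,0.01,-0.59],[0,0,0],-1],[[0.02,0.01,-0.59],[0,0,0],-1],[[0.02,0.01,-0.59],[0,0,0],-1],[[0.02,0.01,-0.59],[0,0,0],-1],[[0.02,0.01,-0.59],[0,0,0],-1],[[0.02,0.01,-0.59],[0,0,0],-1],[[0.02,0.01,-0.59],[0,0,0],-1],[[0,0,0],[0,0,0],-1]]'; python3 st.py
python3 -m pendant '[[[0.3,0.02,0],[0,0,0],-1],[[0.3,0.02,0],[0,0,0],-1],[[0.3,0.02,0],[0,0,0],-1],[[0.3,0.02,0],[0,0,0],-1],[[0.3,0.02,0],[0,0,0],-1],[[0.3,0.02,0],[0,0,0],-1],[[0.3,0.02,0],[0,0,0],-1],[[0.15,0.02,0],[0,0,0],-1],[[0.15,0.02,0],[0,0,0],-1],[[0,0,0],[0,0,0],-1]]'; python3 st.py
python3 -c "
from plant import bot
import cv2
cv2.imwrite('pics/s2.png',cv2.resize(bot.capture('side')[150:300,260:450],None,fx=4,fy=4,interpolation=cv2.INTER_CUBIC))"
```

```text
time: 4.32
tool_pos: [401.7, -248.4, 89.6]
tcp_rot: [3.133, -1.324, 0.409]
contact_force: [-0.5, -0.1, 0.1]
grip_width: 0.6
finger_force: 0.0
J [-1.419  0.88   2.171  1.302  1.347 -1.483] P [ 401.7 -248.4   89.6] R [ 3.133 -1.324  0.409] F [-0.5 -0.1  0.1] t 4.32
time: 5.15
tool_pos: [474.3, -242.4, 91.7]
tcp_rot: [3.123, -1.325, 0.419]
contact_force: [0.0, 0.6, 1.1]
grip_width: 0.3
finger_force: 0.0
J [-1.235  0.876  2.104  1.467  1.338 -1.409] P [ 474.3 -242.4   91.7] R [ 3.123 -1.325  0.419] F [0.  0.6 1.1] t 5.15
```

View pics/s2.png

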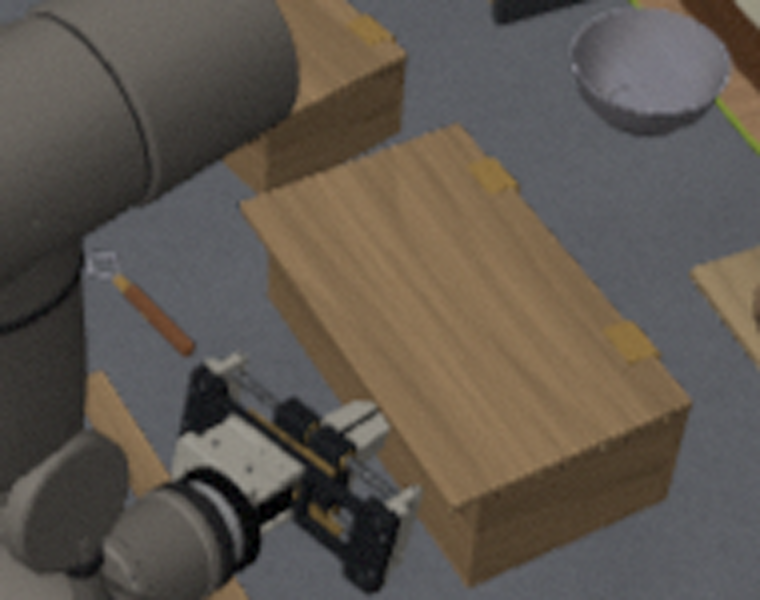

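The fingertips are tucked under the lip (crop ~(380,420)) with no contact force. Lift in two stages, then check.

```bash

python3 -m pendant '[[[0,0,0.1],[0,0,0],-1],[[0,0,0.15],[0,0,0],-1],[[0,0,0.2],[0,0,0],-1],[[0,0,0.25],[0,0,0],-1],[[0.01,0,0.25],[0,0,0],-1],[[0.02,0,0.25],[0,0,0],-1],[[0.02,0,0.25],[0,0,0],-1],[[0.03,0,0.25],[0,0,0],-1],[[0.03,0,0.25],[0,0,0],-1],[[0.04,0,0.25],[0,0,0],-1]]'; python3 st.py
python3 -m pendant '[[[0.04,0.01,0.2],[0,0,0],-1],[[0.05,0,0.2],[0,0,0],-1],[[0.05,0.01,0.2],[0,0,0],-1],[[0.06,0,0.18],[0,0,0],-1],[[0.06,0.01,0.18],[0,0,0],-1],[[0.07,0,0.18],[0,0,0],-1],[[0.08,0.01,0.17],[0,0,0],-1],[[0.09,0,0.17],[0,0,0],-1],[[0.09,0.01,0.16],[0,0,0],-1],[[0.1,0,0.16],[0,0,0],-1]]'; python3 st.py
python3 -c "
from plant import bot
import cv2
cv2.imwrite('pics/s3.png',cv2.resize(bot.capture('side')[130:300,260:450],None,fx=3,fy=3,interpolation=cv2.INTER_CUBIC))"
```

```text
time: 6.03
tool_pos: [478.3, -242.8, 158.5]
tcp_rot: [3.123, -1.324, 0.418]
contact_force: [-1.0, 0.2, -1.7]
grip_width: 0.4
finger_force: 0.7
J [-1.226  0.71   2.109  1.44   1.355 -1.246] P [ 478.3 -242.8  158.5] R [ 3.123 -1.324  0.418] F [-1.   0.2 -1.7] t 6.03
time: 6.87
tool_pos: [499.1, -241.1, 212.1]
tcp_rot: [3.125, -1.325, 0.417]
contact_force: [-1.2, 0.7, -1.7]
grip_width: 0.7
finger_force: 0.7
J [-1.177  0.59   2.071  1.45   1.356 -1.082] P [ 499.1 -241.1  212.1] R [ 3.125 -1.325  0.417] F [-1.2  0.7 -1.7] t 6.87
```

View pics/s3.png

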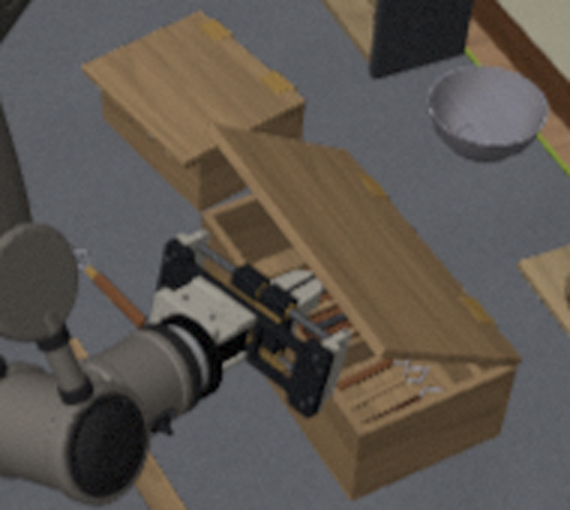

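The lid is about 0.6 rad up, resting on the fingertips. Continuing the arc and slowing near balance.

```bash

python3 -m pendant '[[[0.1,0.01,0.16],[0,0,0],-1],[[0.11,0.01,0.16],[0,0,0],-1],[[0.11,0.01,0.16],[0,0,0],-1],[[0.12,0.01,0.15],[0,0,0],-1],[[0.12,0.01,0.15],[0,0,0],-1],[[0.12,0.01,0.15],[0,0,0],-1],[[0.13,0.01,0.14],[0,0,0],-1],[[0.13,0.01,0.14],[0,0,0],-1],[[0.14,0.01,0.13],[0,0,0],-1],[[0.14,0.01,0.13],[0,0,0],-1]]'; python3 st.py
python3 -m pendant '[[[0.15,0.01,0.12],[0,0,0],-1],[[0.15,0.01,0.12],[0,0,0],-1],[[0.15,0.01,0.12],[0,0,0],-1],[[0.16,0.01,0.11],[0,0,0],-1],[[0.16,0.01,0.11],[0,0,0],-1],[[0.16,0.01,0.1],[0,0,0],-1],[[0.16,0.01,0.1],[0,0,0],-1],[[0.17,0.01,0.09],[0,0,0],-1],[[0.17,0.01,0.09],[0,0,0],-1],[[0.17,0.01,0.08],[0,0,0],-1]]'; python3 st.py
python3 -m pendant '[[[0.17,0.01,0.07],[0,0,0],-1],[[0.17,0.01,0.07],[0,0,0],-1],[[0.17,0.01,0.06],[0,0,0],-1],[[0.17,0.01,0.06],[0,0,0],-1],[[0.17,0.01,0.05],[0,0,0],-1],[[0.15,0.01,0.05],[0,0,0],-1],[[0.15,0.01,0.04],[0,0,0],-1],[[0.13,0.01,0.04],[0,0,0],-1],[[0.12,0.01,0.03],[0,0,0],-1],[[0.12,0.01,0.03],[0,0,0],-1]]'; python3 st.py
python3 -m pendant '[[[0.1,0.01,0.02],[0,0,0],-1],[[0.1,0.01,0.02],[0,0,0],-1],[[0.1,0.01,0.01],[0,0,0],-1],[[0.1,0.01,0.01],[0,0,0],-1],[[0.1,0.01,0.01],[0,0,0],-1],[[0.1,0.01,0],[0,0,0],-1],[[0.1,0.01,0],[0,0,0],-1],[[0.1,0.01,0],[0,0,0],-1],[[0.1,0.01,0],[0,0,0],-1],[[0.1,0.01,0],[0,0,0],-1]]'; python3 st.py
```

```text
time: 7.75
tool_pos: [536.0, -238.2, 256.2]
tcp_rot: [3.124, -1.325, 0.418]
contact_force: [-0.8, 1.2, -0.3]
grip_width: 0.4
finger_force: 0.5
J [-1.096  0.514  1.998  1.484  1.328 -0.925] P [ 536.  -238.2  256.2] R [ 3.124 -1.325  0.418] F [-0.8  1.2 -0.3] t 7.75
time: 8.58
tool_pos: [584.1, -235.3, 287.2]
tcp_rot: [3.124, -1.325, 0.418]
contact_force: [-1.2, 0.2, -0.1]
grip_width: 0.2
finger_force: 0.3
J [-1.     0.49   1.899  1.523  1.275 -0.794] P [ 584.1 -235.3  287.2] R [ 3.124 -1.325  0.418] F [-1.2  0.2 -0.1] t 8.58
time: 9.42
tool_pos: [629.5, -232.4, 301.9]
tcp_rot: [3.124, -1.324, 0.417]
contact_force: [0.0, 0.1, -0.3]
grip_width: 0.3
finger_force: 0.1
J [-0.918  0.505  1.806  1.554  1.22  -0.711] P [ 629.5 -232.4  301.9] R [ 3.124 -1.324  0.417] F [ 0.   0.1 -0.3] t 9.42
time: 10.25
tool_pos: [659.4, -229.3, 304.0]
tcp_rot: [3.124, -1.325, 0.418]
contact_force: [0.1, 0.1, 0.6]
grip_width: 0.8
finger_force: 0.0
J [-0.868  0.53   1.749  1.574  1.183 -0.676] P [ 659.4 -229.3  304. ] R [ 3.124 -1.325  0.418] F [0.1 0.1 0.6] t 10.25
```

```bash

python3 -m pendant '[[[0.12,0.01,0],[0,0,0],-1],[[0.12,0.01,0],[0,0,0],-1],[[0.12,0.01,0],[0,0,0],-1],[[0.12,0.01,0],[0,0,0],-1],[[0.12,0.01,0],[0,0,0],-1],[[0.12,0.01,0],[0,0,0],-1],[[0.1,0.01,0],[0,0,0],-1],[[0,0,0],[0,0,0],-1],[[0,0,0],[0,0,0],-1],[[0,0,0],[0,0,0],-1]]'; python3 st.py
python3 -c "
from plant import bot
import cv2,numpy as np
a=cv2.resize(bot.capture('side')[100:300,260:460],None,fx=2,fy=2,interpolation=cv2.INTER_CUBIC);b=cv2.resize(bot.capture('top')[60:210,280:440],None,fx=2.5,fy=2.6667,interpolation=cv2.INTER_CUBIC)
cv2.imwrite('pics/s4.png',np.hstack([a,b]))"
```

```text
time: 11.08
tool_pos: [683.7, -227.2, 304.0]
tcp_rot: [3.124, -1.324, 0.418]
contact_force: [0.7, 0.0, -0.6]
grip_width: 0.6
finger_force: 0.0
J [-0.831  0.554  1.7    1.588  1.154 -0.649] P [ 683.7 -227.2  304. ] R [ 3.124 -1.324  0.418] F [ 0.7  0.  -0.6] t 11.08
```

View pics/s4.png

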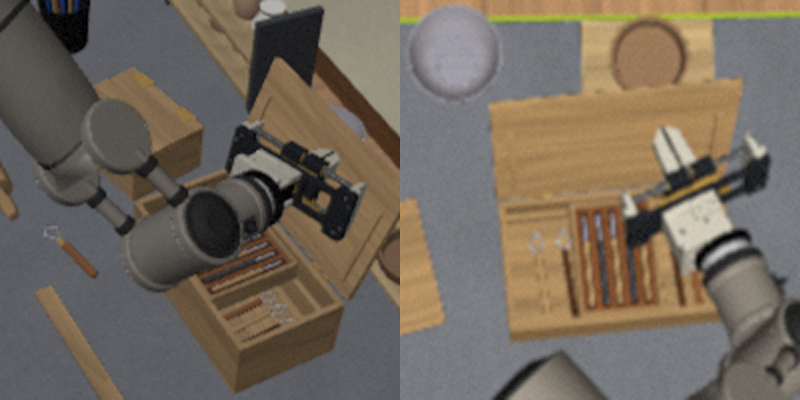

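The lid rests open past upright with the fingers free of it; tools are visible at the right of the till. Now retreating and turning the tool down over the right gap.

```bash
python3 - <<'E'
from kin import *
from plant import bot
np.set_printoptions(suppress=True,precision=3)
o=bot.get_obs(); q=o["joint_positions"];p0=o["tool_pos"];R0=R.from_euler('xyz',o["tcp_rot"])
T=tool2(-np.pi/2,.079); rv=(T*R0.inv()).as_rotvec(); 
m=p0-120*EX-60*EY+[0,0,30]; g=tcp((-95,-105,100),T)
print("rot",rv/.12,"s1",(m-p0)/30,"s2",(g-m)/30,g)
for i in range(0,13):
    f=i/12; p=p0+(m-p0)*min(1,2*f)+(g-m)*max(0,2*f-1); q,a,b=ik(p,R.from_rotvec(rv*f)*R0,q); print(q,round(a,1),round(b,3))
E
```

```text
rot [-2.601 10.771 -2.297] s1 [-3.83  -2.309  1.   ] s2 [ 0.718  0.421 -3.367] [ 590.283 -283.97   233.   ]
[-0.831  0.555  1.7    1.588  1.154 -0.649] 0.0 0.0
[-0.852  0.492  1.687  1.449  1.1   -0.505] 0.0 0.0
[-0.868  0.439  1.661  1.296  1.067 -0.348] 0.0 0.0
[-0.878  0.396  1.625  1.136  1.057 -0.187] 0.0 0.0
[-0.883  0.363  1.58   0.975  1.071 -0.029] 0.0 0.0
[-0.883  0.34   1.528  0.82   1.105  0.118] 0.0 0.0
[-0.879  0.327  1.472  0.675  1.156  0.249] 0.0 0.0
[-0.822  0.352  1.429  0.543  1.156  0.38 ] 0.0 0.0
[-0.766  0.385  1.381  0.415  1.175  0.51 ] 0.0 0.0
[-0.711  0.427  1.329  0.294  1.211  0.632] 0.0 0.0
[-0.659  0.476  1.271  0.184  1.263  0.743] 0.0 0.0
[-0.61   0.532  1.209  0.086  1.329  0.841] 0.0 0.0
[-0.565  0.595  1.14   0.     1.406  0.927] 0.0 0.0
```

```bash

python3 -m pendant '[[[-0.42,-0.26,0.11],[-0.14,0.6,-0.13],-1],[[-0.42,-0.26,0.11],[-0.14,0.6,-0.13],-1],[[-0.42,-0.26,0.11],[-0.14,0.6,-0.13],-1],[[-0.42,-0.26,0.11],[-0.14,0.6,-0.13],-1],[[-0.42,-0.26,0.11],[-0.14,0.6,-0.13],-1],[[-0.42,-0.26,0.11],[-0.14,0.6,-0.13],-1],[[-0.42,-0.26,0.11],[-0.14,0.6,-0.13],-1],[[-0.42,-0.26,0.11],[-0.14,0.6,-0.13],-1],[[-0.42,-0.26,0.11],[-0.14,0.6,-0.13],-1],[[0.08,0.05,-0.37],[-0.14,0.6,-0.13],-1]]'; python3 st.py
python3 -m pendant '[[[0.08,0.05,-0.37],[-0.14,0.6,-0.13],-1],[[0.08,0.05,-0.37],[-0.14,0.6,-0.13],-1],[[0.08,0.05,-0.37],[-0.14,0.6,-0.13],-1],[[0.08,0.05,-0.37],[-0.14,0.6,-0.13],-1],[[0.08,0.05,-0.37],[-0.14,0.6,-0.13],-1],[[0.08,0.05,-0.37],[-0.14,0.6,-0.13],-1],[[0.08,0.05,-0.37],[-0.14,0.6,-0.13],-1],[[0.08,0.05,-0.37],[-0.14,0.6,-0.13],-1],[[0,0,0],[0,0,0],-1],[[0,0,0],[0,0,0],-1]]'; python3 st.py
python3 -c "
from plant import bot
import cv2,numpy as np
a=cv2.resize(bot.capture('side')[150:300,310:450],None,fx=2.857,fy=4,interpolation=cv2.INTER_CUBIC)
cv2.imwrite('pics/s5.png',cv2.resize(bot.capture('side')[150:300,290:450],None,fx=4,fy=4,interpolation=cv2.INTER_CUBIC))
cv2.imwrite('pics/t5.png',cv2.resize(bot.capture('top')[80:210,300:430],None,fx=4,fy=4,interpolation=cv2.INTER_CUBIC))"
```

```text
time: 12.02
tool_pos: [571.4, -298.8, 326.2]
tcp_rot: [-3.08, -0.586, 0.178]
contact_force: [0.5, -0.4, -0.3]
grip_width: 0.1
finger_force: 0.0
J [-0.843  0.343  1.434  0.581  1.158  0.348] P [ 571.4 -298.8  326.2] R [-3.08  -0.586  0.178] F [ 0.5 -0.4 -0.3] t 12.02
time: 12.85
tool_pos: [592.3, -283.2, 232.6]
tcp_rot: [-3.135, 0.001, 0.071]
contact_force: [-0.1, 0.1, -0.7]
grip_width: 0.8
finger_force: 0.0
J [-0.565  0.601  1.131  0.004  1.415  0.934] P [ 592.3 -283.2  232.6] R [-3.135  0.001  0.071] F [-0.1  0.1 -0.7] t 12.85
```

View pics/s5.png

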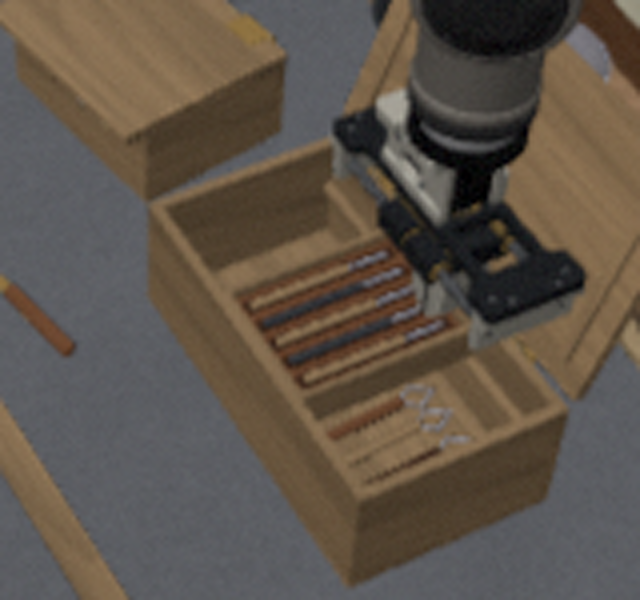

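Till's right rim runs from about (305,395) to (468,330) in the crop. Box front-top corners are FR(357,493), FL(152,207), and back-right is (566,407).

```bash
python3 - <<'E'
from h import *
from kin import EX,EY,HINGE
C=HINGE-90.5*EX
for n,u,z in [("FR",(357,493),110),("FL",(152,207),110),("BR",(566,407),110),("tillF",(305,396),102),("tillB",(468,332),102)]:
    w=ray("side",(290+u[0]/4-.4,150+u[1]/4-.4),z); print(n,w.round(1),"box",((w-C)@EX).round(1),((w-C)@EY).round(1))
E
```

```text
FR [ 516.8 -335.8  110. ] box -81.8 -150.9
FL [491.6 -30.4 110. ] box -82.8 155.5
BR [ 688.6 -325.7  110. ] box 90.2 -154.3
tillF [ 523.9 -240.3  102. ] box -67.3 -56.2
tillB [ 662.3 -231.9  102. ] box 71.4 -58.8
```

```bash

python3 -m pendant '[[[-0.02,-0.02,-0.52],[0,0,0],-1],[[-0.02,-0.02,-0.52],[0,0,0],-1],[[-0.02,-0.02,-0.52],[0,0,0],-1],[[-0.02,-0.02,-0.52],[0,0,0],-1],[[-0.02,-0.02,-0.52],[0,0,0],-1],[[0,0,-0.52],[0,0,0],-1],[[0,0,-0.52],[0,0,0],-1],[[0,0,-0.52],[0,0,0],-1],[[0,0,-0.52],[0,0,0],-1],[[0,0,0],[0,0,0],-1]]'; python3 st.py
python3 -m pendant '[[[-0.02,0.25,0],[0,0,0],-1],[[-0.02,0.25,0],[0,0,0],-1],[[-0.02,0.25,0],[0,0,0],-1],[[-0.02,0.25,0],[0,0,0],-1],[[-0.02,0.25,0],[0,0,0],-1],[[-0.02,0.25,0],[0,0,0],-1],[[-0.02,0.25,0],[0,0,0],-1],[[-0.02,0.25,0],[0,0,0],-1],[[-0.02,0.25,0],[0,0,0],-1],[[-0.02,0.25,0],[0,0,0],-1]]'; python3 st.py
```

```text
time: 13.83
tool_pos: [587.0, -286.9, 91.4]
tcp_rot: [-3.134, 0.004, 0.068]
contact_force: [-1.0, 0.0, -0.8]
grip_width: 0.9
finger_force: 0.0
J [-0.574  0.717  1.32   0.004  1.112  0.927] P [ 587.  -286.9   91.4] R [-3.134  0.004  0.068] F [-1.   0.  -0.8] t 13.83
time: 14.67
tool_pos: [583.0, -211.2, 93.5]
tcp_rot: [-3.137, 0.001, 0.069]
contact_force: [0.0, -1.5, 1.2]
grip_width: 0.7
finger_force: 0.9
J [-0.473  0.658  1.432  0.004  1.054  1.027] P [ 583.  -211.2   93.5] R [-3.137  0.001  0.069] F [ 0.  -1.5  1.2] t 14.67
```

```bash

python3 -m pendant '[[[-0.01,0.12,0],[0,0,0],-1],[[-0.01,0.12,0],[0,0,0],-1],[[-0.01,0.12,0],[0,0,0],-1],[[-0.01,0.12,0],[0,0,0],-1],[[-0.01,0.12,0],[0,0,0],-1],[[-0.01,0.12,0],[0,0,0],-1],[[-0.01,0.12,0],[0,0,0],-1],[[-0.01,0.12,0],[0,0,0],-1],[[-0.01,0.12,0],[0,0,0],-1],[[-0.01,0.12,0],[0,0,0],-1]]'; python3 st.py
python3 -m pendant '[[[0,0.04,0],[0,0,0],-1],[[0,0.04,0],[0,0,0],-1],[[0,0.02,0],[0,0,0],-1],[[0,0.02,0],[0,0,0],-1],[[0,0.02,0],[0,0,0],-1],[[0,0,0],[0,0,0],-1],[[0,0,0],[0,0,0],-1],[[0,0,0],[0,0,0],-1],[[0,0,0],[0,0,0],-1],[[0,0,0],[0,0,0],-1]]'; python3 st.py
python3 -c "
from plant import bot
import cv2
cv2.imwrite('pics/s6.png',cv2.resize(bot.capture('side')[150:300,290:450],None,fx=4,fy=4,interpolation=cv2.INTER_CUBIC))"
```

```text
time: 15.5
tool_pos: [579.9, -175.6, 93.4]
tcp_rot: [-3.137, 0.001, 0.069]
contact_force: [1.4, -1.4, 0.6]
grip_width: 0.5
finger_force: 0.8
J [-0.422  0.636  1.477  0.004  1.032  1.077] P [ 579.9 -175.6   93.4] R [-3.137  0.001  0.069] F [ 1.4 -1.4  0.6] t 15.5
time: 16.33
tool_pos: [579.8, -171.7, 93.3]
tcp_rot: [-3.137, 0.001, 0.069]
contact_force: [0.1, -0.3, 0.4]
grip_width: 0.7
finger_force: 0.4
J [-0.416  0.634  1.48   0.004  1.03   1.083] P [ 579.8 -171.7   93.3] R [-3.137  0.001  0.069] F [ 0.1 -0.3  0.4] t 16.33
```

View pics/s6.png

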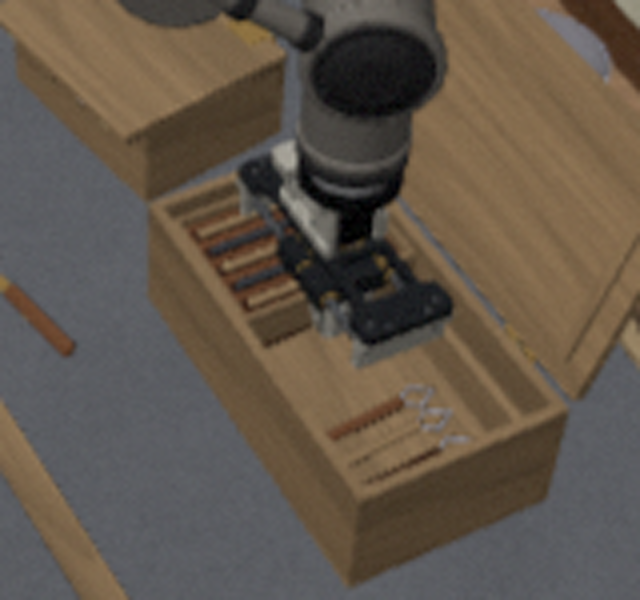

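The till is nearly at the left end and the box is unmoved. A small gap remains, so I'll creep until the force rises.

```bash

python3 -m pendant '[[[0,0.03,0],[0,0,0],-1],[[0,0.03,0],[0,0,0],-1],[[0,0.03,0],[0,0,0],-1],[[0,0.03,0],[0,0,0],-1],[[0,0,0],[0,0,0],-1],[[0,0,0],[0,0,0],-1],[[0,0,0],[0,0,0],-1],[[0,0,0],[0,0,0],-1],[[0,0,0],[0,0,0],-1],[[0,0,0],[0,0,0],-1]]'; python3 st.py
python3 -m pendant '[[[0,0.02,0],[0,0,0],-1],[[0,0.02,0],[0,0,0],-1],[[0,0.02,0],[0,0,0],-1],[[0,0,0],[0,0,0],-1],[[0,0,0],[0,0,0],-1],[[0,0,0],[0,0,0],-1],[[0,0,0],[0,0,0],-1],[[0,0,0],[0,0,0],-1],[[0,0,0],[0,0,0],-1],[[0,0,0],[0,0,0],-1]]'; python3 st.py
```

```text
time: 17.22
tool_pos: [580.1, -168.1, 93.5]
tcp_rot: [-3.137, 0.001, 0.069]
contact_force: [0.6, -0.4, -0.5]
grip_width: 0.7
finger_force: 0.0
J [-0.411  0.633  1.483  0.004  1.028  1.088] P [ 580.1 -168.1   93.5] R [-3.137  0.001  0.069] F [ 0.6 -0.4 -0.5] t 17.22
time: 18.05
tool_pos: [579.9, -166.4, 93.4]
tcp_rot: [-3.137, 0.001, 0.069]
contact_force: [-0.1, -1.7, 0.2]
grip_width: 0.4
finger_force: 0.6
J [-0.408  0.632  1.485  0.004  1.028  1.091] P [ 579.9 -166.4   93.4] R [-3.137  0.001  0.069] F [-0.1 -1.7  0.2] t 18.05
```

```bash

for i in 1; do python3 -m pendant '[[[0,0.02,0],[0,0,0],-1],[[0,0.02,0],[0,0,0],-1],[[0,0,0],[0,0,0],-1],[[0,0,0],[0,0,0],-1],[[0,0,0],[0,0,0],-1],[[0,0,0],[0,0,0],-1],[[0,0,0],[0,0,0],-1],[[0,0,0],[0,0,0],-1],[[0,0,0],[0,0,0],-1],[[0,0,0],[0,0,0],-1]]'; done|grep -E "pos|force"
python3 -m pendant '[[[0,0.02,0],[0,0,0],-1],[[0,0.02,0],[0,0,0],-1],[[0,0,0],[0,0,0],-1],[[0,0,0],[0,0,0],-1],[[0,0,0],[0,0,0],-1],[[0,0,0],[0,0,0],-1],[[0,0,0],[0,0,0],-1],[[0,0,0],[0,0,0],-1],[[0,0,0],[0,0,0],-1],[[0,0,0],[0,0,0],-1]]'|grep -E "pos|force"
```

```text
tool_pos: [580.0, -165.1, 93.4]
contact_force: [0.1, 0.1, 0.2]
finger_force: 0.2
tool_pos: [579.9, -164.2, 93.4]
contact_force: [-0.1, -5.4, -0.6]
finger_force: 2.3
```

The force rose to 5.4 N, so the till is against the end. Backing off, rising clear and checking.

```bash

python3 -m pendant '[[[0.01,-0.2,0],[0,0,0],-1],[[0.01,-0.2,0],[0,0,0],-1],[[0.01,-0.3,0],[0,0,0],-1],[[0,0,0.5],[0,0,0],-1],[[0,0,0.6],[0,0,0],-1],[[0,0,0.8],[0,0,0],-1],[[0,0,0.8],[0,0,0],-1],[[0,0,0.8],[0,0,0],-1],[[0,0,0.8],[0,0,0],-1],[[-0.3,0,0.8],[0,0,0],-1]]'; 
python3 -m pendant '[[[-0.6,-0.5,0.3],[0,0,0],-1],[[-0.6,-0.5,0.3],[0,0,0],-1],[[-0.6,-0.5,0.3],[0,0,0],-1],[[-0.6,-0.5,0.3],[0,0,0],-1],[[-0.6,-0.5,0],[0,0,0],-1],[[-0.6,-0.5,0],[0,0,0],-1],[[-0.6,-0.5,0],[0,0,0],-1],[[-0.6,-0.5,0],[0,0,0],-1],[[0,0,0],[0,0,0],-1],[[0,0,0],[0,0,0],-1]]';python3 st.py
python3 -c "
from plant import bot
import cv2,numpy as np
a=bot.capture('side')[110:300,270:460];b=bot.capture('top')[90:240,240:440]
cv2.imwrite('pics/s7.png',np.hstack([cv2.resize(a,(400,400),interpolation=2),cv2.resize(b,(400,400),interpolation=2)]))"
```

```text
time: 20.55
tool_pos: [572.6, -185.3, 247.5]
tcp_rot: [-3.137, -0.0, 0.069]
contact_force: [-0.4, -0.7, -1.1]
grip_width: 0.2
finger_force: 0.0
time: 21.38
tool_pos: [427.2, -305.9, 282.7]
tcp_rot: [-3.137, 0.0, 0.067]
contact_force: [0.7, 1.2, 0.1]
grip_width: 0.6
finger_force: 0.0
J [-0.769  0.317  1.451  0.003  1.377  0.734] P [ 427.2 -305.9  282.7] R [-3.137  0.     0.067] F [0.7 1.2 0.1] t 21.38
```

View pics/s7.png

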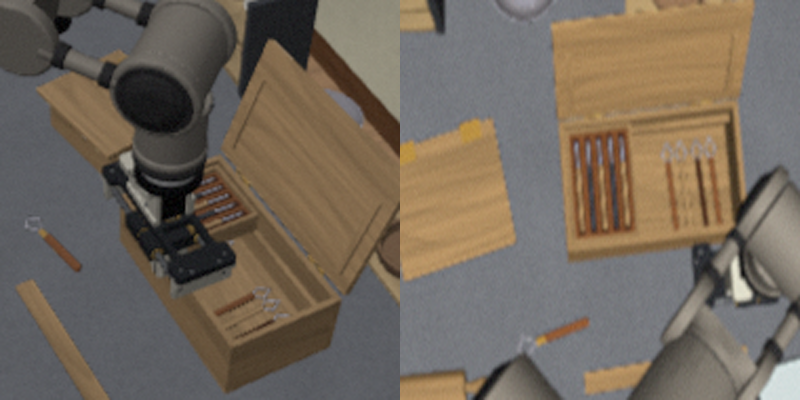

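The lid rests open, the till sits hard at the left end with the tools uncovered at the right, and the robot is clear. Handing in.

```bash
python3 -c "
from plant import bot
print(bot.close_job())"
```

```text
the job is handed in; nothing more can be done
None
```

The job is handed in: the wide box's lid rests open past upright, and the till is pushed to the left end, with the tools at the right uncovered. The box and everything else visible in the last pictures look unmoved. It took about 21 s; the verdict was not reported.

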